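# Load, start and air the bicycle-parts drying bin

## Robot

A 6-joint arm with a two-finger parallel gripper is mounted at the origin on the work surface. World frame = base frame: x ahead of the robot, y to its left, z up, the work surface at z = 0. Lengths are in m, angles in rad, forces in N, time in s.
With the tool pointing down it reaches from about 0.25 to 0.725 m from the base axis. Payload 4 kg.
Tool frame: the origin (TCP) lies midway between the tips of the shut fingers; the grasp point (between the pads) lies 19 mm behind it (bot.hold_point_z is the distance from the TCP to the grasp point, in m); z points along the fingers, x is the direction in which the jaws open and shut, and the axes are right-handed (so a half turn about z gives the same grasp; the last joint's range is limited). The gripper opens to 85 mm and grips with 20 to 120 N. Pads are 22 mm wide; open, the fingers measure 114 mm over their backs; the gripper's body (76 mm by 85 mm) begins 54 mm behind the grasp point. The pads swing forward as they close: fully open they stand 13 mm farther back than shut.
Start: joints at [1.123, 0.241, 0.005, 1.335, 0, 1.571], TCP at [0.216, 0.451, 0.231] pointing down, gripper open.
Joint ranges: [-2.72, 2.72], [-1.05, 1.87], [-1.09, 1.28], [-1.99, 2.15], [-1.42, 1.44], [-3.14, 3.14]. Speed limits (rad/s): [2.79, 2.79, 3.14, 3.14, 3.14, 3.14].

## Interface

Orientations are given as a rotation vector (axis times angle).
In Python, from rig import bot gives the robot as it stands.
- The arm moves only by the tool move_arm, never from a script. Its argument "deltas" is a list of rows, each a list of 3 entries, a list of its own where there are three numbers: the finger opening in cm, from 0 to 8.54, then the shift along the tool's x, y, z in cm, then the turn about the tool's z in rad. In form: [[grip, [dx, dy, dz], twist], ...]. A call has 1 to 12 rows; each row is the pose to reach, as a shift and turn from the pose commanded when the call began, along the tool's axes at that moment; what a row does not reach only later rows make up. A row lasts 1/10 s, in which the tool goes at most 50 mm and 8.59 degrees, less where a joint would pass 70% of its speed; a pose out of reach is approached as far as the arm can. A call with a gripper value outside its range is refused whole. The fingers move at their own pace and stop on an object; "grip_force" is the grip in N (left out, the last holds). Time passes only in rows, so rows that repeat a pose let the fingers close. It gives the time, the measured TCP pose, the force and the opening at its end, in the units of the state.
- bot.get_state(): the state, without advancing time (a new reading comes with each control period).
- bot.capture(name): name is "scene" or "top" or "wrist"; returns a dict with "image" (420x560x3 uint8, red, green, blue), "depth" (420x560 float32, m along the optical axis (not along the pixel's ray), 0 where there is no reading), "intrinsics" (3x3 intrinsics, pixels), "distortion" ([k1, k2, p1, p2, k3] as OpenCV has them; the pictures are not rectified), "xyz" and "rotation" of the camera in the world. Camera axes: x right, y down, z forward; pixel columns grow to the right and rows downward; lengths in m; the calibration is good to about 2 mm. A picture is of the moment at which its call begins.
- bot.hand_in(): hands the job in, once; it reports no verdict.
The state is a dict: "time": time; "joint_pos": joint angles; "qd": joint speeds; "joint_efforts": joint torques, N m; "tcp_pos": TCP position; "tool_rot": TCP orientation; "ft_force": force on the tool from outside, world axes, zero at the start; "torque": the same for the moment, N m; "finger_gap": finger opening in m.
Only numpy, scipy, OpenCV 4.12 (cv2) and the standard library are available. Lean on these libraries where they do the work, as an engineer would, in place of code of your own. Each camera call takes 0.05 s, during which the arm holds its last target. There are 200 camera calls.

## Task

Set the steel bench block on the pad of the drying bin's lid lever so that its weight alone holds the lid up, put every washed part lying on the shelf into the bin (the spanner, tyre levers, crank and stem, as many as are there), and stand the block flat back on its cork mat so that the lid shuts. Then, with the lid shut, press the round key, the square key and the long bar key fully down, in that order and one at a time; last, press the lever fully down with the fingers, keep the lid raised for about three seconds to let the damp air out, and let go so that it shuts again. Do not shift the bowl, the green box or the oil bottle.

Things in the scene. Friction and masses are not known exactly. Their poses are not given: they have to be found in the camera images.
- bin: Fixed grey steel drying bin, 210 (x) x 200 (y) x 100 mm high, walls 5 mm. Origin: centre of its underside. On its -x side a dark console, 72 (x) x 200 (y) x 50 mm high, centred at x = -141 mm, carries three keys in a row along y, 63 mm apart, in varying order. The lever sticks out from the -y side; the lid is hinged along the +y rim.
- lid (a joint): Thin aluminium lid over the whole bin, 214 x 206 mm, hinged at bin y = +100 mm, z = 100 mm. 0 = shut, 1.5 rad = fully raised, standing almost upright over the +y wall and clear of the opening. A linkage makes it 3.75 times the lever angle. It shuts by itself, damped, in about a second when the lever is free.
- lever (a joint): Steel lid-lift lever, pivot at bin (0, -100, 30) mm, sticking out to bin -y. 0 = at rest, its outer end raised 0.4 rad; 0.4 rad = fully pressed, pad level, at a hard stop. Holding it down takes about 4 to 6 N at the pad, a little more while moving.
- lever_pad (a point): Centre of the top face of the lever's 80 x 80 mm black rubber-faced pad, 120 mm out from the pivot: about 80 mm above the shelf at rest, 34 mm when fully pressed (then at bin y = -220 mm). Turns with the lever.
- block: Loose solid dark-steel bench block, 50 (x) x 70 (y) x 32 mm high, 0.78 to 0.94 kg. Origin at the centre of its underside. Starts on the cork mat. Heavy enough to hold the lever fully down by itself when it rests on the pad.
- mat: Fixed flat cork mat, 100 x 100 x 4 mm, on the shelf. Origin at the centre of its underside.
- spanner: Loose grey steel spanner lying along its x, 138 mm long, shank 16 mm wide and 9 mm high, round ends 30 and 26 mm wide, 10 mm high. Origin under the middle of its length. May be absent.
- crank: Loose short aluminium crank arm lying along its x, 136 mm long, middle 22 mm wide and 15 mm high, round ends 34 and 30 mm wide, up to 18 mm high. Origin under the middle of its length. May be absent.
- stem: Loose black handlebar stem lying along its x, 124 mm long, middle a 30 mm round tube 20 mm above the shelf, 54 mm of it free between the clamp blocks, which are 40 mm high; clamp at +x 46 mm wide, at -x 36 mm wide. Origin under the middle of the tube, at the underside. May be absent.
- key_round_top (a point): Centre of the top of the round white key, 36 mm across, 69 mm above the shelf, standing on a small black plate on the console.
- key_square_top (a point): Centre of the top of the square white key, 36 x 36 mm, 69 mm above the shelf.
- key_bar_top (a point): Centre of the top of the long white bar key, 56 (bin x) x 20 mm, 69 mm above the shelf.
- bowl: Loose small stainless bowl, 110 mm across, 45 mm high; leave it alone.
- green_box: Loose lidded green plastic box, 96 x 136 x 64 mm; leave it alone.
- oil_bottle: Loose white plastic oil bottle, 56 mm across, 130 mm tall; leave it alone.
- tyre_lever_1: Loose pink plastic tyre lever lying along its x, 125 mm long, middle 20 mm wide and 12 mm high, with a slightly upturned thinner tip at +x. Origin under the middle of its 100 mm handle. May be absent. The two tyre levers are alike.
- tyre_lever_2: Loose pink plastic tyre lever lying along its x, 125 mm long, middle 20 mm wide and 12 mm high, with a slightly upturned thinner tip at +x. Origin under the middle of its 100 mm handle. May be absent. The two tyre levers are alike.
- key_round (a joint): Travel of the round key: 0 = up, 6 mm = fully down; springs back, needs about 1 N to start and 4.5 N to bottom.
- key_square (a joint): Travel of the square key: 0 = up, 6 mm = fully down; springs back, needs about 1 N to start and 4.5 N to bottom.
- key_bar (a joint): Travel of the bar key: 0 = up, 6 mm = fully down; springs back, needs about 1 N to start and 4.5 N to bottom.
Not all that is in view belongs to the job. What is meant by the crank is not blue, and is the smaller of those in its own colour. There is more than one size of the block; the job needs the smaller.

How it is judged:
On the way, in this order (a step that is already met when the one before it is completed fails the run):
1. the block rests on the lever's pad, let go, and holds the lid raised (above 1.2 rad) (value of joint lid above 1.2 rad and distance between block and lever_pad below 0.06 m and contact force between the fingers and block below 0.1 N), for 0.3 s.
2. every part present is in the bin, the lid still raised (value of joint lid above 1.2 rad and x of spanner in the frame of bin between -0.103 and 0.103 m and y of spanner in the frame of bin between -0.098 and 0.098 m and z of spanner in the frame of bin between 0 and 0.098 m and x of tyre_lever_1 in the frame of bin between -0.103 and 0.103 m and y of tyre_lever_1 in the frame of bin between -0.098 and 0.098 m and z of tyre_lever_1 in the frame of bin between 0 and 0.098 m and x of tyre_lever_2 in the frame of bin between -0.103 and 0.103 m and y of tyre_lever_2 in the frame of bin between -0.098 and 0.098 m and z of tyre_lever_2 in the frame of bin between 0 and 0.098 m and x of crank in the frame of bin between -0.103 and 0.103 m and y of crank in the frame of bin between -0.098 and 0.098 m and z of crank in the frame of bin between 0 and 0.098 m and x of stem in the frame of bin between -0.103 and 0.103 m and y of stem in the frame of bin between -0.098 and 0.098 m and z of stem in the frame of bin between 0 and 0.098 m), for 0.2 s.
3. the block is back flat on its mat, let go, and the lid is shut over the parts (value of joint lid below 0.06 rad and horizontal distance between block and mat below 0.04 m and z of block in the frame of mat below 0.012 m and angle between block's own z axis and vertical below 0.15 rad and contact force between the fingers and block below 0.1 N and x of spanner in the frame of bin between -0.103 and 0.103 m and y of spanner in the frame of bin between -0.098 and 0.098 m and z of spanner in the frame of bin between 0 and 0.098 m and x of tyre_lever_1 in the frame of bin between -0.103 and 0.103 m and y of tyre_lever_1 in the frame of bin between -0.098 and 0.098 m and z of tyre_lever_1 in the frame of bin between 0 and 0.098 m and x of tyre_lever_2 in the frame of bin between -0.103 and 0.103 m and y of tyre_lever_2 in the frame of bin between -0.098 and 0.098 m and z of tyre_lever_2 in the frame of bin between 0 and 0.098 m and x of crank in the frame of bin between -0.103 and 0.103 m and y of crank in the frame of bin between -0.098 and 0.098 m and z of crank in the frame of bin between 0 and 0.098 m and x of stem in the frame of bin between -0.103 and 0.103 m and y of stem in the frame of bin between -0.098 and 0.098 m and z of stem in the frame of bin between 0 and 0.098 m), for 0.2 s.
4. the round key is pressed down (3.5 mm or more) by itself with the lid shut (value of joint key_round above 0.0035 m and value of joint each of key_square, key_bar below 0.0015 m and value of joint lid below 0.06 rad), for 0.05 s.
5. the square key is pressed down (3.5 mm or more) by itself with the lid shut (value of joint key_square above 0.0035 m and value of joint each of key_round, key_bar below 0.0015 m and value of joint lid below 0.06 rad), for 0.05 s.
6. the long bar key is pressed down (3.5 mm or more) by itself with the lid shut (value of joint key_bar above 0.0035 m and value of joint each of key_round, key_square below 0.0015 m and value of joint lid below 0.06 rad), for 0.05 s.
7. all keys are up again and the lever is held down by the gripper so that the lid stays raised (above 1.2 rad) for 2 s (value of joint lid above 1.2 rad and distance between the grasp point and lever_pad below 0.08 m and value of joint each of key_round, key_square, key_bar below 0.0015 m and horizontal distance between block and mat below 0.04 m and z of block in the frame of mat below 0.012 m and angle between block's own z axis and vertical below 0.15 rad and contact force between the fingers and block below 0.1 N), for 2 s.
At the end, for the whole second after the job is handed in: The lid is shut (below 0.06 rad) over all the parts present, which lie at rest inside the bin; the block stands flat and released on its mat, its centre within 40 mm of the mat's; all three keys are up (all of step 3 and linear speed of block below 0.02 m/s and linear speed of each of spanner, tyre_lever_1, tyre_lever_2, crank, stem below 0.03 m/s and value of joint each of key_round, key_square, key_bar below 0.0015 m); the robot touches nothing.
It fails at once if the bowl is moved more than 30 mm (distance of bowl from where it was at the start of the episode above 0.03 m).
It fails at once if the green box is moved more than 30 mm (distance of green_box from where it was at the start of the episode above 0.03 m).
It fails at once if the oil bottle is moved more than 30 mm (distance of oil_bottle from where it was at the start of the episode above 0.03 m).
It fails at once if a key is pressed while the lid is open (value of joint lid above 0.2 rad and value of joint any of key_round, key_square, key_bar above 0.003 m).
It fails at once if two keys are down at once (value of joint each of key_round, key_square above 0.003 m or value of joint each of key_round, key_bar above 0.003 m or value of joint each of key_square, key_bar above 0.003 m).
Of spanner, tyre_lever_1, tyre_lever_2, crank, stem only 2 to 4 are there at a start; the rules pass over those that are not, and their reading is None.
At some moment in a run one of spanner, tyre_lever_1, tyre_lever_2, crank, stem may be knocked a few centimetres aside while the robot is not near it.
Once in a run the grip may slacken for a moment while it holds something.
It also fails if it takes over 210 s, if anything falls off the work surface, if the arm or the gripper's body presses on something with over 40 N, if the wrist force passes 120 N, or if a joint passes its speed limit or range.

## Working session

There is one attempt and no reset: what is moved stays moved. The work goes in short steps, Python scripts to look and compute and a tool call to move; the robot and the scene stay as the last step left them, time stands still between calls to the robot, and variables do not carry over. Pictures are saved under pics/ and viewed, about 12 in all and at most 16, crops included, and the job is handed in when it is done.

Besides the shell and the picture viewer there is one more tool, called after "Request:" in YAML: its name, and indented under it one key for each argument. move_arm: Moves the arm, as the interface text tells. Its arguments: {"type":"object","properties":{"deltas":{"type":"array"},"grip_force":{"type":"number"}},"required":["deltas"]}

```bash
ls; mkdir -p pics; python3 - <<'E'
from rig import bot
import cv2,numpy as np,pickle
s=bot.get_state();print(s)
for n in("top","scene"):
    c=bot.capture(n);pickle.dump(c,open(n+".pkl","wb"))
    cv2.imwrite(f"pics/{n}0.png",c["image"][...,::-1]);print(n,c["intrinsics"],c["distortion"],c["xyz"],c["rotation"],(c["depth"]>0).mean())
E
```

```text
pics
{'time': 0.0, 'joint_pos': array([ 1.12297868e+00,  2.41407268e-01,  3.71898753e-03,  1.33518632e+00,
       -3.65383657e-05,  1.57080333e+00]), 'qd': array([-0.00049284,  0.00010308, -0.00132138, -0.00225969,  0.00023349,
        0.00010255]), 'joint_efforts': array([-2.16866683e-03, -3.72319794e+01,  2.52405882e+01,  1.71774568e-02,
        6.18915215e-05,  4.24213965e-06]), 'tcp_pos': array([0.21623716, 0.45012496, 0.2304138 ]), 'tool_rot': array([ 2.65828407,  1.67211748, -0.00273177]), 'ft_force': array([-0.72056851, -0.51915448,  0.74369187]), 'torque': array([-0.02025058, -0.05497461,  0.03850769]), 'finger_gap': 0.08552229312048515}
top [[499.19104884   0.         280.60308435]
 [  0.         499.19104884 206.83172074]
 [  0.           0.           1.        ]] [-0.07647537  0.          0.          0.          0.        ] [ 0.33369598 -0.01766276  1.1805407 ] [-2.25772571  1.93021329 -0.2151708 ] 0.9961309523809524
scene [[401.00558901   0.         281.3115467 ]
 [  0.         401.00558901 214.68892774]
 [  0.           0.           1.        ]] [-0.07549888  0.          0.          0.          0.        ] [1.04247311 0.20881498 0.88222949] [-1.51471596 -2.27160687  0.6962697 ] 0.9960671768707483
```

View pics/top0.png

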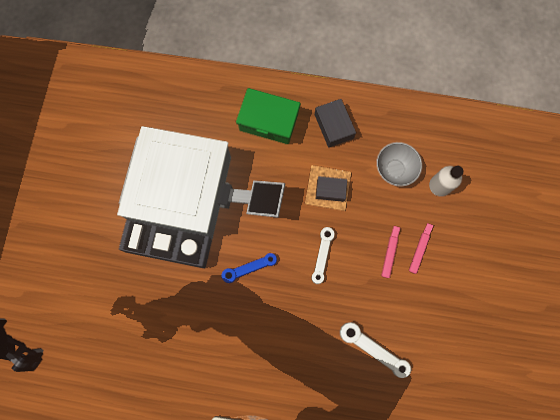

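View pics/scene0.png

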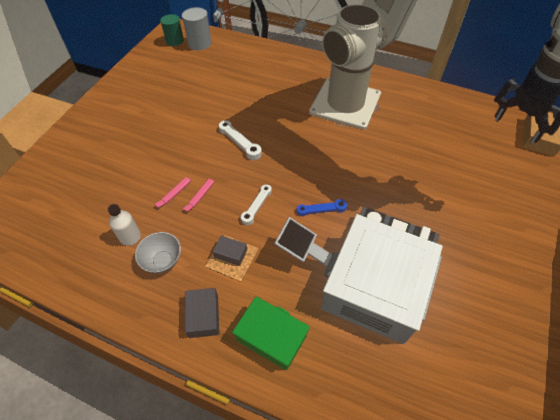

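Top view candidates:
- **Block:** the small one on the mat at (332,188), or the larger dark one at (336,122). I take (332,188).
- **Crank:** white and small at (323,255), white and large at (375,350), or blue at (250,268). I take (323,255).
- **Tyre levers:** pink, at (391,252) and (421,248).
- **Keys:** bar at (135,237), square at (162,242), round at (189,247). The pad is at (266,198).

Next I measure these and check the choice in a crop.

```bash
cat > h.py <<'E'
import cv2,numpy as np
from scipy.spatial.transform import Rotation as R
from rig import bot
def rays(c,px):
    px=np.asarray(px,float).reshape(-1,1,2)
    n=cv2.undistortPoints(px,c["intrinsics"],np.array(c["distortion"]))[:,0]
    return R.from_rotvec(c["rotation"]).apply(np.c_[n,np.ones(len(n))]) if np.size(c["rotation"])==3 else np.c_[n,np.ones(len(n))]@np.array(c["rotation"]).T
def onz(c,px,z):
    d=rays(c,px);o=np.array(c["xyz"]);return o+d*((z-o[2])/d[:,2])[:,None]
def dep(c,px):
    px=np.asarray(px,int).reshape(-1,2);return np.array(c["xyz"])+rays(c,px)*c["depth"][px[:,1],px[:,0]][:,None]
def blobs(c,mask,z,amin=60):
    n,l,st,_=cv2.connectedComponentsWithStats(mask.astype(np.uint8))
    out=[]
    for i in range(1,n):
        if st[i,4]<amin: continue
        v,u=np.nonzero(l==i);w=onz(c,np.c_[u,v],z)[:,:2]
        (cx,cy),(a,b),t=cv2.minAreaRect((w*1000).astype(np.float32))
        if a<b: a,b,t=b,a,t+90
        t=(t+90)%180-90
        out.append(dict(px=(int(u.mean()),int(v.mean())),c=(round(cx),round(cy)),L=round(a),W=round(b),yaw=round(t)))
    return out
def go(p,yaw=None):
    """cm shift in tool axes to world point p (m) for the TCP; twist so tool x lies at world yaw (deg)"""
    s=bot.get_state();M=R.from_rotvec(s["tool_rot"]).as_matrix()
    d=M.T@(np.array(p)-s["tcp_pos"])*100
    tx=np.degrees(np.arctan2(M[1,0],M[0,0]));tw=None
    if yaw is not None:
        e=(tx-yaw+90)%180-90;tw=round(np.radians(e),3)  # tool z down: +twist lowers yaw
    return d.round(2),tw,"toolx yaw",round(tx,1)
E
python3 - <<'E'
from h import *;import pickle
c=pickle.load(open("top.pkl","rb"));im=c["image"];hsv=cv2.cvtColor(im,cv2.COLOR_RGB2HSV);H,S,V=cv2.split(hsv)
print("pink",blobs(c,(H>160)&(S>80)&(V>120),.012))
print("blue",blobs(c,(H>100)&(H<130)&(S>100),.016))
print("white",blobs(c,(S<60)&(V>140),.015))
print("whitekeys",blobs(c,(S<60)&(V>140),.069))
print("dark",blobs(c,(S<90)&(V<70),.034,100))
print("blk .036",onz(c,[(332,188)],.036))
print("dark lo",[(b['px'],b['c'],b['L'],b['W']) for b in blobs(c,(S<100)&(V<90),.078,100)])
print("green",blobs(c,(H>40)&(H<85)&(S>100),.064))
cork=(H>8)&(H<25)&(S>60)&(V>150);print("mat",blobs(c,cork,.004,40)[:6])
for n,p in dict(pad=(266,198),blk=(332,188),big=(336,122),lid=(175,180),crank=(325,255),pink=(391,252),bottle=(455,173),bowl=(399,164),rk=(189,247),sk=(162,242),bk=(135,237)).items(): print(n,dep(c,[p]).round(3),im[p[1],p[0]])
cv2.imwrite("pics/crop0.png",cv2.resize(im[130:300,110:450,::-1],None,fx=2.3,fy=2.3,interpolation=cv2.INTER_CUBIC))
E
```

```text
pink [{'px': (420, 248), 'c': (544, -325), 'L': 126, 'W': 20, 'yaw': -14}, {'px': (390, 252), 'c': (524, -255), 'L': 125, 'W': 20, 'yaw': -6}]
blue [{'px': (248, 267), 'c': (434, 69), 'L': 134, 'W': 33, 'yaw': -61}]
white [{'px': (395, 48), 'c': (1091, -181), 'L': 940, 'W': 291, 'yaw': -90}, {'px': (274, 10), 'c': (1115, 117), 'L': 30, 'W': 22, 'yaw': 17}, {'px': (172, 178), 'c': (621, 291), 'L': 233, 'W': 227, 'yaw': -2}, {'px': (402, 164), 'c': (747, -264), 'L': 94, 'W': 86, 'yaw': -11}, {'px': (443, 180), 'c': (716, -363), 'L': 77, 'W': 56, 'yaw': -52}, {'px': (252, 197), 'c': (604, 78), 'L': 120, 'W': 84, 'yaw': -86}, {'px': (134, 235), 'c': (466, 350), 'L': 58, 'W': 20, 'yaw': -2}, {'px': (322, 254), 'c': (491, -97), 'L': 136, 'W': 32, 'yaw': -3}, {'px': (161, 241), 'c': (463, 284), 'L': 37, 'W': 37, 'yaw': 88}, {'px': (188, 246), 'c': (461, 218), 'L': 36, 'W': 36, 'yaw': 11}, {'px': (372, 347), 'c': (293, -244), 'L': 183, 'W': 45, 'yaw': 63}]
whitekeys [{'px': (395, 48), 'c': (1056, -173), 'L': 897, 'W': 277, 'yaw': -90}, {'px': (274, 10), 'c': (1078, 111), 'L': 29, 'W': 21, 'y
[... 1480 characters left out ...]
c': (823, -27), 'L': 23, 'W': 19, 'yaw': -89}, {'px': (81, 165), 'c': (622, 537), 'L': 262, 'W': 102, 'yaw': -89}, {'px': (541, 149), 'c': (842, -607), 'L': 106, 'W': 7, 'yaw': -89}, {'px': (71, 215), 'c': (492, 481), 'L': 378, 'W': 159, 'yaw': -89}]
pad [[0.59  0.052 0.082]] [43 36 32]
blk [[ 0.648 -0.095  0.039]] [82 75 76]
big [[ 0.811 -0.082  0.049]] [81 75 77]
lid [[0.592 0.258 0.11 ]] [239 238 231]
crank [[ 0.491 -0.102  0.015]] [233 232 223]
pink [[ 0.522 -0.255  0.015]] [231 106 137]
bottle [[ 0.699 -0.354  0.132]] [43 32 29]
bowl [[ 0.744 -0.253  0.006]] [161 159 153]
rk [[0.454 0.206 0.068]] [240 236 227]
sk [[0.456 0.269 0.068]] [240 236 227]
bk [[0.457 0.331 0.072]] [240 236 228]
```

View pics/crop0.png

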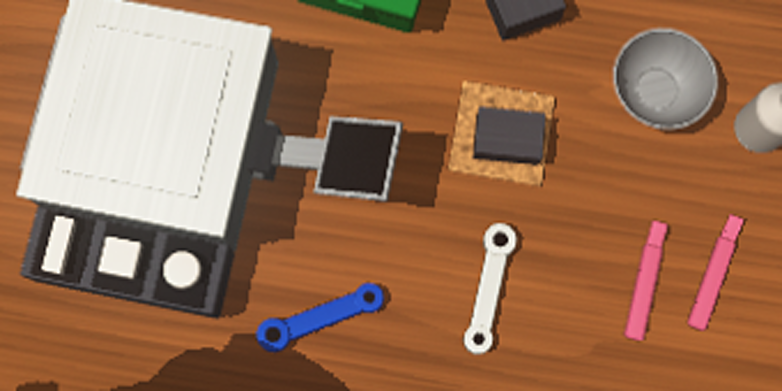

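The crop confirms the choices. The crank measures 136 x 32 mm and the decoys are blue or 183 mm long. The small block sits on the mat. Only the crank and two tyre levers are present.

```bash
python3 - <<'E'
from h import *;import pickle
c=pickle.load(open("top.pkl","rb"));im=c["image"];H,S,V=cv2.split(cv2.cvtColor(im,cv2.COLOR_RGB2HSV))
m=((S<100)&(V<90));m[:165]=0;m[215:]=0;m[:,:305]=0;m[:,355:]=0
print("blk",blobs(c,m,.036,100))
q=np.array([(462,82),(555,96),(543,184),(450,168)])/2.3+[110,130]
w=onz(c,q,.004);print("mat",w.round(3),w.mean(0))
print(go((.648,-.095,.16),-3))
E
```

```text
blk [{'px': (331, 188), 'c': (647, -94), 'L': 70, 'W': 54, 'yaw': -87}]
mat [[ 0.706 -0.039  0.004]
 [ 0.706 -0.139  0.004]
 [ 0.609 -0.139  0.004]
 [ 0.611 -0.04   0.004]] [ 0.65796692 -0.08893859  0.004     ]
(array([-30.44,  62.52,   7.11]), np.float64(1.175), 'toolx yaw', np.float64(64.3))
```

Request:
move_arm:
  deltas:
    - [8.5, [-2.2, 4.5, 0.5], 0.1]
    - [8.5, [-4.4, 9, 1], 0.2]
    - [8.5, [-6.6, 13.5, 1.5], 0.3]
    - [8.5, [-8.8, 18, 2], 0.4]
    - [8.5, [-11, 22.5, 2.5], 0.5]
    - [8.5, [-13.2, 27, 3], 0.6]
    - [8.5, [-15.4, 31.5, 3.5], 0.7]
    - [8.5, [-17.6, 36, 4], 0.8]
    - [8.5, [-19.8, 40.5, 4.5], 0.9]
    - [8.5, [-22, 45, 5], 1.0]
    - [8.5, [-24.2, 49.5, 5.5], 1.1]
    - [8.5, [-26.4, 54, 6], 1.15]
  grip_force: 90

```text
time: 1.3
tcp_pos: [0.5871, -0.0198, 0.171]
tool_rot: [-3.141, 0.047, 0.001]
ft_force: [0.5, 0.4, -0.1]
finger_gap: 0.085
```

```bash
cat > w.py <<'E'
from h import *;import sys
print(go(tuple(float(a) for a in sys.argv[1:4]),float(sys.argv[4]) if len(sys.argv)>4 else None));s=bot.get_state();print(s["time"],s["tcp_pos"].round(4),s["ft_force"].round(1),round(s["finger_gap"],4))
E
python3 w.py .647 -.094 .16 0
```

```text
(array([6.21, 7.24, 1.09]), np.float64(-0.03), 'toolx yaw', np.float64(-1.7))
1.3 [ 0.5871 -0.0198  0.171 ] [ 0.5  0.4 -0.1] 0.085
```

Request:
move_arm:
  deltas:
    - [8.5, [3.1, 3.6, 0.5], -0.03]
    - [8.5, [6.2, 7.2, 1.1], -0.03]
    - [8.5, [6.2, 7.2, 1.1], -0.03]
    - [8.5, [6.2, 7.2, 1.1], -0.03]

```text
time: 1.7
tcp_pos: [0.6459, -0.0926, 0.1585]
tool_rot: [-3.141, -0.001, 0.006]
ft_force: [-0.7, 1.0, -0.1]
finger_gap: 0.0849
```

```bash
python3 - <<'E'
from h import *
c=bot.capture("wrist");cv2.imwrite("pics/wr1.png",c["image"][...,::-1]);im=c["image"];H,S,V=cv2.split(cv2.cvtColor(im,cv2.COLOR_RGB2HSV))
print(c["xyz"],blobs(c,(S<100)&(V<95),.036,800)); print(go((.647,-.094,.012),0))
E
```

```text
[ 0.64700781 -0.01065492  0.30197928] [{'px': (195, 29), 'c': (575, 58), 'L': 91, 'W': 45, 'yaw': -2}, {'px': (436, 177), 'c': (791, -64), 'L': 118, 'W': 73, 'yaw': 65}, {'px': (281, 371), 'c': (640, -277), 'L': 776, 'W': 239, 'yaw': 0}]
(array([ 0.17,  0.26, 14.75]), np.float64(0.002), 'toolx yaw', np.float64(0.1))
```

View pics/wr1.png

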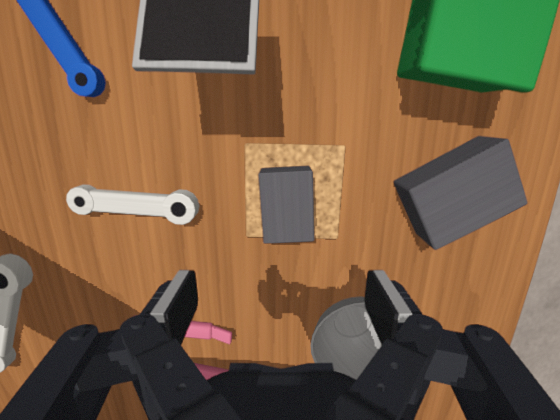

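The wrist view shows the block with its top-face corners at about (261,173), (312,170), (314,241) and (264,243), on the mat. The fingers are open and symmetric about column 281.

```bash
cat >> h.py <<'E'
def quad(c,q,z):
    w=onz(c,q,z);return w.mean(0).round(4),[tuple((np.degrees(np.arctan2(*(w[(i+1)%4]-w[i])[1::-1])).round(1),np.linalg.norm(w[(i+1)%4]-w[i]).round(3))) for i in range(4)]
E
python3 - <<'E'
from h import *
c=bot.capture("wrist")
print(quad(c,[(261,173),(312,170),(314,241),(264,243)],.036));print("mat",quad(c,[(246,144),(344,146),(338,238),(248,237)],.004));print(c["rotation"])
print("padouter",onz(c,[(134,70),(257,72)],.093))
E
```

```text
(array([ 0.6524, -0.0909,  0.036 ]), [(np.float64(3.6), np.float64(0.046)), (np.float64(-86.4), np.float64(0.07)), (np.float64(-177.3), np.float64(0.049)), (np.float64(91.4), np.float64(0.069))])
mat (array([ 0.6594, -0.0847,  0.004 ]), [(np.float64(-0.9), np.float64(0.097)), (np.float64(-90.0), np.float64(0.098)), (np.float64(179.5), np.float64(0.098)), (np.float64(89.3), np.float64(0.099))])
[ 2.82446249  0.00402264 -0.00427277]
padouter [[0.54883785 0.02153024 0.093     ]
 [0.63023037 0.01918682 0.093     ]]
```

Request:
move_arm:
  deltas:
    - [8.5, [0.4, 0, 4], -0.04]
    - [8.5, [0.4, 0, 8], -0.04]
    - [8.5, [0.4, 0, 11.5], -0.04]
    - [8.5, [0.4, 0, 14], -0.04]
    - [8.5, [0.4, 0, 14.8], -0.04]
    - [8.5, [0.4, 0, 14.8], -0.04]
    - [4, [0.4, 0, 14.8], -0.04]
    - [4, [0.4, 0, 14.8], -0.04]
    - [4, [0.4, 0, 14.8], -0.04]
    - [4, [0.4, 0, 14.8], -0.04]
    - [4, [0.4, 0, 14.8], -0.04]
    - [4, [0.4, 0, 14.8], -0.04]
  grip_force: 90

```text
time: 3.0
tcp_pos: [0.6518, -0.0916, 0.0155]
tool_rot: [3.141, 0.068, 0.006]
ft_force: [-0.8, 0.8, 6.4]
finger_gap: 0.0481
```

```bash
python3 w.py .5895 .044 .13 -2.3
```

```text
(array([ -5.59, -13.82, -11.47]), np.float64(0.083), 'toolx yaw', np.float64(2.5))
3.0 [ 0.6518 -0.0916  0.0155] [-0.8  0.8  6.4] 0.0481
```

Request:
move_arm:
  deltas:
    - [4, [0, 0, -2], 0]
    - [4, [0, 0, -5], 0]
    - [4, [0, 0, -8.5], 0]
    - [4, [0, 0, -11.5], 0.03]
    - [4, [0, 0, -12], 0.06]
    - [4, [0, 0, -12], 0.08]

```text
time: 3.6
tcp_pos: [0.6507, -0.0917, 0.1336]
tool_rot: [3.141, -0.06, 0.002]
ft_force: [-0.6, 0.8, -8.7]
finger_gap: 0.0478
```

```bash
python3 w.py .5895 .044 .13 -2.3
```

```text
(array([ -6.63, -13.32,   0.35]), np.float64(0.002), 'toolx yaw', np.float64(-2.2))
3.6 [ 0.6507 -0.0917  0.1336] [-0.6  0.8 -8.7] 0.0478
```

Request:
move_arm:
  deltas:
    - [4, [-1.5, -3, 0], 0]
    - [4, [-3.2, -6.5, 0], 0]
    - [4, [-5, -10, 0], 0]
    - [4, [-6.6, -13.3, 0], 0]
    - [4, [-6.6, -13.3, 0], 0]
    - [4, [-6.6, -13.3, 0], 0]

```text
time: 4.2
tcp_pos: [0.5875, 0.0446, 0.1307]
tool_rot: [3.14, -0.055, -0.007]
ft_force: [-0.1, -0.1, -7.8]
finger_gap: 0.048
```

```bash
python3 - <<'E'
from h import *
c=bot.capture("wrist");cv2.imwrite("pics/wr2.png",c["image"][...,::-1])
E
python3 w.py .5895 .044 .0455 -2.3
```

```text
(array([ 0.14, -0.04,  8.56]), np.float64(0.004), 'toolx yaw', np.float64(-2.1))
4.25 [0.5884 0.0438 0.1311] [ 0.3  0.  -8. ] 0.048
```

View pics/wr2.png

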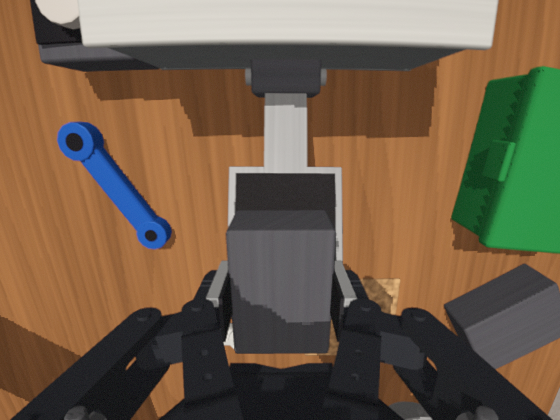

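The block is centred over the pad at column 283. The pad spans columns 229–342 and the block 229–336, and the jaws are clear.

Request:
move_arm:
  deltas:
    - [4, [0.1, 0, 1.5], 0]
    - [4, [0.1, 0, 2.5], 0]
    - [4, [0.1, 0, 3.3], 0]
    - [4, [0.1, 0, 4.1], 0]
    - [4, [0.1, 0, 4.9], 0]
    - [4, [0.1, 0, 5.7], 0]
    - [4, [0.1, 0, 6.5], 0]
    - [4, [0.1, 0, 7.3], 0]
    - [4, [0.1, 0, 8.0], 0]
    - [4, [0.1, 0, 8.5], 0]
    - [4, [0.1, 0, 8.5], 0]
    - [4, [0.1, 0, 8.5], 0]

```text
time: 5.45
tcp_pos: [0.5901, 0.044, 0.0473]
tool_rot: [-3.14, 0.058, 0.002]
ft_force: [-0.1, -1.5, -6.4]
finger_gap: 0.0476
```

```bash
python3 - <<'E'
from h import *
c=bot.capture("wrist");cv2.imwrite("pics/wr3.png",c["image"][...,::-1])
E
python3 w.py .5895 .044 .0455 -2.3
```

```text
(array([-0.06,  0.01,  0.19]), np.float64(0.003), 'toolx yaw', np.float64(-2.1))
5.5 [0.5901 0.0441 0.0474] [-0.1 -1.  -5.9] 0.0479
```

View pics/wr3.png

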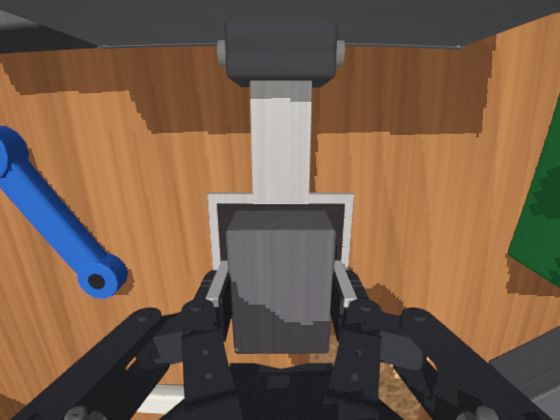

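The lid is opening, but the block is not yet pressing fully: -6 N against -8.7 N hanging free. I go a little lower.

Request:
move_arm:
  deltas:
    - [4, [0, 0, 0.2], 0]
    - [4, [0, 0, 0.4], 0]
    - [4, [0, 0, 0.5], 0]
    - [4, [0, 0, 0.5], 0]
    - [4, [0, 0, 0.5], 0]

```text
time: 6.0
tcp_pos: [0.5903, 0.0438, 0.0449]
tool_rot: [-3.141, 0.058, -0.001]
ft_force: [-5.3, -2.9, 7.4]
finger_gap: 0.0482
```

Request:
move_arm:
  deltas:
    - [5.5, [0, 0, -0.2], 0]
    - [6.5, [0, 0, -0.2], 0]
    - [7.5, [0, 0, -0.2], 0]
    - [8.5, [0, 0, -0.2], 0]
    - [8.5, [0, 0, -0.2], 0]
    - [8.5, [0, 0, -2], 0]
    - [8.5, [0, 0, -5], 0]
    - [8.5, [0, 0, -9], 0]
    - [8.5, [0, 0, -13], 0]
    - [8.5, [0, 0, -15], 0]

```text
time: 7.0
tcp_pos: [0.5922, 0.044, 0.1968]
tool_rot: [-3.14, 0.058, -0.009]
ft_force: [0.6, 1.4, 0.0]
finger_gap: 0.0853
```

```bash
cat > look.py <<'E'
from h import *;import sys
c=bot.capture("top");im=c["image"]
if len(sys.argv)>1: cv2.imwrite(f"pics/{sys.argv[1]}.png",im[...,::-1])
H,S,V=cv2.split(cv2.cvtColor(im,cv2.COLOR_RGB2HSV))
print("pink",blobs(c,(H>160)&(S>80)&(V>120),.012))
print("white",[b for b in blobs(c,(S<60)&(V>120),.015) if b["px"][1]>195])
E
python3 look.py t2; python3 w.py .491 -.1 .13 90
```

```text
pink [{'px': (421, 248), 'c': (545, -327), 'L': 123, 'W': 15, 'yaw': -14}, {'px': (389, 257), 'c': (511, -254), 'L': 96, 'W': 15, 'yaw': -6}]
white [{'px': (161, 221), 'c': (511, 300), 'L': 173, 'W': 7, 'yaw': 88}, {'px': (134, 235), 'c': (466, 350), 'L': 58, 'W': 21, 'yaw': -2}, {'px': (322, 254), 'c': (491, -95), 'L': 136, 'W': 33, 'yaw': -6}, {'px': (161, 241), 'c': (463, 284), 'L': 38, 'W': 38, 'yaw': 89}, {'px': (186, 246), 'c': (459, 224), 'L': 40, 'W': 25, 'yaw': 2}, {'px': (377, 351), 'c': (294, -246), 'L': 181, 'W': 42, 'yaw': 64}, {'px': (87, 403), 'c': (75, 377), 'L': 95, 'W': 77, 'yaw': -8}, {'px': (124, 404), 'c': (87, 294), 'L': 91, 'W': 67, 'yaw': -84}]
(array([-9.77, 14.79,  6.82]), np.float64(1.534), 'toolx yaw', np.float64(-2.1))
7.05 [0.5934 0.0441 0.1994] [0.9 0.4 2.3] 0.0849
```

View pics/t2.png

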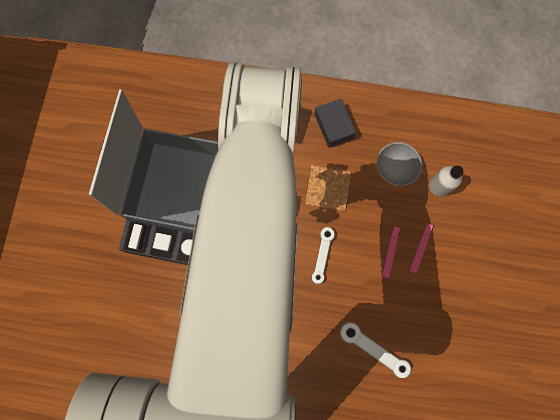

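The lid stands raised and the block stays on the pad. The crank is unmoved at (322,254). I go to it now.

Request:
move_arm:
  deltas:
    - [8.5, [-1, 1.5, 0], -0.15]
    - [8.5, [-2.5, 4, 0], -0.3]
    - [8.5, [-4.5, 7, 0.5], -0.45]
    - [8.5, [-6.5, 10, 1], -0.6]
    - [8.5, [-8.5, 13, 2], -0.75]
    - [8.5, [-9.7, 14.5, 4], -0.9]
    - [8.5, [-9.7, 14.5, 6.5], -1.05]
    - [8.5, [-9.7, 14.5, 7], -1.2]
    - [8.5, [-9.7, 14.5, 7], -1.35]
    - [8.5, [-9.7, 14.5, 7], -1.5]
    - [8.5, [-9.7, 14.5, 7], -1.52]
    - [8.5, [-9.7, 14.5, 7], -1.52]

```text
time: 8.25
tcp_pos: [0.488, -0.0975, 0.1224]
tool_rot: [-2.319, -2.119, 0.0]
ft_force: [-0.6, 0.3, 0.1]
finger_gap: 0.0848
```

```bash
python3 - <<'E'
from h import *
c=bot.capture("wrist");im=c["image"];cv2.imwrite("pics/wr4.png",im[...,::-1]);H,S,V=cv2.split(cv2.cvtColor(im,cv2.COLOR_RGB2HSV))
print("white",blobs(c,(S<60)&(V>140),.015,800))
E
python3 w.py .491 -.0965 .006 85
```

```text
white [{'px': (135, 18), 'c': (327, -203), 'L': 95, 'W': 32, 'yaw': 82}, {'px': (282, 208), 'c': (492, -93), 'L': 137, 'W': 33, 'yaw': -6}, {'px': (512, 301), 'c': (609, 130), 'L': 50, 'W': 33, 'yaw': 88}]
(array([ 0.12,  0.29, 11.65]), np.float64(-0.003), 'toolx yaw', np.float64(84.8))
8.3 [ 0.4881 -0.0975  0.1225] [-0.5  0.1  0.6] 0.0852
```

Request:
move_arm:
  deltas:
    - [8.5, [0.2, 0.3, 4], 0]
    - [8.5, [0.2, 0.3, 8], 0]
    - [8.5, [0.2, 0.3, 10.8], 0]
    - [8.5, [0.2, 0.3, 11.6], 0]
    - [8.5, [0.2, 0.3, 11.6], 0]
    - [5, [0.2, 0.3, 11.6], 0]
    - [1, [0.2, 0.3, 11.6], 0]
    - [1, [0.2, 0.3, 11.6], 0]
    - [1, [0.2, 0.3, 11.6], 0]
    - [1, [0.2, 0.3, 11.6], 0]
    - [1, [0.2, 0.3, 11.6], 0]
    - [1, [0.2, 0.3, 11.6], 0]
  grip_force: 60

```text
time: 9.5
tcp_pos: [0.4921, -0.0961, 0.0079]
tool_rot: [2.315, 2.12, 0.001]
ft_force: [-0.9, 0.4, 5.4]
finger_gap: 0.0195
```

Request:
move_arm:
  deltas:
    - [1, [0, 0, -2], 0]
    - [1, [0, 0, -6], 0]
    - [1, [0, 0, -10], 0]
    - [1, [0, 0, -14], 0]
    - [1, [0, 0, -18], 0]
    - [1, [0, 0, -18], 0]

```text
time: 10.1
tcp_pos: [0.4949, -0.0965, 0.1928]
tool_rot: [2.31, 2.115, 0.011]
ft_force: [2.4, -0.6, -2.9]
finger_gap: 0.0196
```

```bash
python3 w.py .598 .225 .18 84.8
```

```text
(array([32.93,  7.44,  1.32]), np.float64(0.003), 'toolx yaw', np.float64(85.0))
10.1 [ 0.4949 -0.0965  0.1928] [ 2.4 -0.6 -2.9] 0.0196
```

Request:
move_arm:
  deltas:
    - [1, [3, 1, 0], 0]
    - [1, [7, 2, 0], 0]
    - [1, [11, 3, 0], 0]
    - [1, [15, 4, 0], 0]
    - [1, [19, 5, 0], 0]
    - [1, [23, 6, 0], 0]
    - [1, [27, 7, 0], 0]
    - [1, [31, 7.4, 0], 0]
    - [1, [34, 7.4, 0], 0]
    - [1, [35, 7.4, 0], 0]
    - [1, [35, 7.4, 0], 0]
    - [1, [35, 7.4, 0], 0]

```text
time: 11.3
tcp_pos: [0.5951, 0.2453, 0.1856]
tool_rot: [-2.317, -2.121, 0.004]
ft_force: [-0.1, 0.9, -2.1]
finger_gap: 0.0197
```

```bash
python3 - <<'E'
from h import *
c=bot.capture("wrist");im=c["image"];cv2.imwrite("pics/wr5.png",im[...,::-1])
E
python3 w.py .598 .25 .04 87.7
```

```text
(array([ 0.56,  0.24, 14.61]), np.float64(-0.049), 'toolx yaw', np.float64(84.9))
11.35 [0.5953 0.2448 0.1861] [-0.3 -0.1 -2.7] 0.0199
```

View pics/wr5.png

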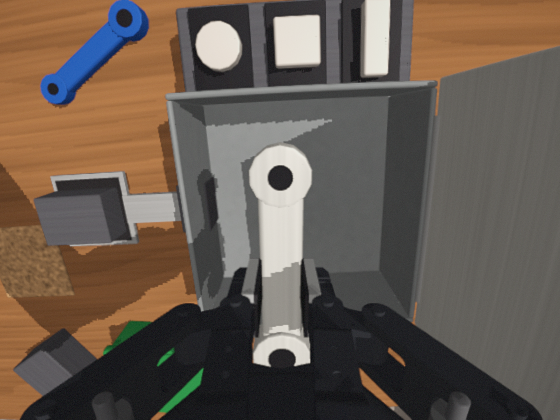

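The crank hangs inside the bin outline, the lid is upright at the right and the block is on the pad at (80,213). I lower and release.

Request:
move_arm:
  deltas:
    - [1, [0, 0.2, 4], -0.05]
    - [1, [0, 0.2, 8], -0.05]
    - [1, [0, 0.2, 11.5], -0.05]
    - [1, [0, 0.2, 13.8], -0.05]
    - [1, [0, 0.2, 14.6], -0.05]
    - [1, [0, 0.2, 15], -0.05]
    - [4, [0, 0.2, 15], -0.05]
    - [4.5, [0, 0.2, 15], -0.05]
    - [4.5, [0, 0.2, 13], -0.05]
    - [4.5, [0, 0.2, 9], -0.05]
    - [4.5, [0, 0.2, 4], -0.05]
    - [4.5, [0, 0.2, 0], -0.05]

```text
time: 12.55
tcp_pos: [0.5989, 0.2467, 0.192]
tool_rot: [2.261, 2.178, 0.009]
ft_force: [1.3, -0.2, 0.8]
finger_gap: 0.0451
```

```bash
python3 look.py; python3 w.py .524 -.255 .13 84
```

```text
pink [{'px': (420, 248), 'c': (544, -325), 'L': 126, 'W': 20, 'yaw': -14}, {'px': (390, 251), 'c': (525, -255), 'L': 124, 'W': 20, 'yaw': -6}]
white [{'px': (122, 257), 'c': (487, 422), 'L': 977, 'W': 328, 'yaw': 21}, {'px': (199, 196), 'c': (615, 220), 'L': 207, 'W': 78, 'yaw': -2}, {'px': (249, 202), 'c': (586, 69), 'L': 139, 'W': 69, 'yaw': 61}, {'px': (189, 246), 'c': (462, 216), 'L': 37, 'W': 32, 'yaw': 22}, {'px': (376, 351), 'c': (294, -246), 'L': 181, 'W': 42, 'yaw': 64}, {'px': (43, 392), 'c': (88, 484), 'L': 136, 'W': 83, 'yaw': 8}, {'px': (12, 394), 'c': (65, 550), 'L': 112, 'W': 71, 'yaw': 11}]
(array([-50.61,  -6.02,   6.54]), np.float64(0.067), 'toolx yaw', np.float64(87.8))
12.6 [0.602  0.248  0.2003] [1.8 0.1 6.4] 0.0454
```

Request:
move_arm:
  deltas:
    - [5, [-3, -0.4, 0], 0]
    - [5, [-7.5, -0.9, 0], 0.02]
    - [5, [-12, -1.5, 0], 0.04]
    - [5, [-16.5, -2, 0], 0.067]
    - [5, [-21, -2.5, 0], 0.067]
    - [5, [-25.5, -3, 0], 0.067]
    - [5, [-30, -3.5, 0], 0.067]
    - [5, [-34.5, -4, 1], 0.067]
    - [5, [-39, -4.6, 2], 0.067]
    - [5, [-43.5, -5.2, 3], 0.067]
    - [5, [-48, -5.8, 5], 0.067]
    - [5, [-50.6, -6, 7], 0.067]

```text
time: 13.8
tcp_pos: [0.5192, -0.2612, 0.1187]
tool_rot: [2.333, 2.095, 0.002]
ft_force: [0.3, 0.7, 0.4]
finger_gap: 0.0497
```

Request:
move_arm:
  deltas:
    - [5, [0, 0, 0], 0]
    - [5, [0, 0, 0], 0]
    - [5, [0, 0, 0], 0]

```text
time: 14.1
tcp_pos: [0.5198, -0.2568, 0.1184]
tool_rot: [2.332, 2.102, 0.002]
ft_force: [-0.2, 1.3, 0.9]
finger_gap: 0.0501
```

```bash
cat > pk.py <<'E'
from h import *
c=bot.capture("wrist");im=c["image"];H,S,V=cv2.split(cv2.cvtColor(im,cv2.COLOR_RGB2HSV))
print("pink",blobs(c,(H>160)&(S>80)&(V>60),.012,800))
E
python3 pk.py; python3 w.py .524 -.255 .005 84
```

```text
pink [{'px': (282, 208), 'c': (526, -254), 'L': 127, 'W': 20, 'yaw': -6}, {'px': (210, 223), 'c': (532, -321), 'L': 101, 'W': 20, 'yaw': -13}]
(array([ 0.2 ,  0.36, 11.34]), np.float64(0.002), 'toolx yaw', np.float64(84.1))
14.15 [ 0.5199 -0.2565  0.1184] [-0.8 -0.3  0.3] 0.0497
```

Request:
move_arm:
  deltas:
    - [5, [0.3, 0.1, 4], 0]
    - [5, [0.3, 0.1, 8], 0]
    - [5, [0.3, 0.1, 10.8], 0]
    - [5, [0.3, 0.1, 11.4], 0]
    - [5, [0.3, 0.1, 11.4], 0]
    - [3, [0.3, 0.1, 11.4], 0]
    - [1, [0.3, 0.1, 11.4], 0]
    - [1, [0.3, 0.1, 11.4], 0]
    - [1, [0.3, 0.1, 11.4], 0]
    - [1, [0.3, 0.1, 11.4], 0]
    - [1, [0.3, 0.1, 11.4], 0]
    - [1, [0.3, 0.1, 11.4], 0]
  grip_force: 60

```text
time: 15.35
tcp_pos: [0.5218, -0.2551, 0.0053]
tool_rot: [2.331, 2.099, 0.004]
ft_force: [-0.5, 1.2, 6.4]
finger_gap: 0.018
```

Request:
move_arm:
  deltas:
    - [1, [0, 0, -2], 0]
    - [1, [0, 0, -6], 0]
    - [1, [0, 0, -10], 0]
    - [1, [0, 0, -14], 0]
    - [1, [0, 0, -18], 0]
    - [1, [0, 0, -18], 0]

```text
time: 15.95
tcp_pos: [0.5237, -0.2563, 0.1908]
tool_rot: [2.325, 2.093, 0.008]
ft_force: [-0.3, 0.6, 0.1]
finger_gap: 0.0183
```

```bash
python3 w.py .6 .25 .18 84
```

```text
(array([51.15,  2.27,  0.85]), np.float64(-0.0), 'toolx yaw', np.float64(84.0))
15.95 [ 0.5237 -0.2563  0.1908] [-0.3  0.6  0.1] 0.0183
```

Request:
move_arm:
  deltas:
    - [1, [3, 0.2, 0], 0]
    - [1, [7.5, 0.4, 0], 0]
    - [1, [12, 0.6, 0], 0]
    - [1, [16.5, 0.8, 0], 0]
    - [1, [21, 1, 0], 0]
    - [1, [25.5, 1.2, 0], 0]
    - [1, [30, 1.4, 0], 0]
    - [1, [34.5, 1.6, 0], 0]
    - [1, [39, 1.8, 0], 0]
    - [1, [43.5, 2, 0], 0]
    - [1, [48, 2.1, 0], 0]
    - [1, [52, 2.2, 0], 0]

```text
time: 17.15
tcp_pos: [0.5961, 0.2627, 0.1828]
tool_rot: [2.334, 2.103, 0.001]
ft_force: [0.8, 0.1, -0.3]
finger_gap: 0.0178
```

Request:
move_arm:
  deltas:
    - [1, [1.2, 0, 0], 0]
    - [1, [1.2, 0, 0], 0]
    - [1, [1.2, 0, 0], 0]

```text
time: 17.45
tcp_pos: [0.5972, 0.2714, 0.1825]
tool_rot: [2.335, 2.101, -0.002]
ft_force: [-0.4, -1.0, -0.3]
finger_gap: 0.018
```

```bash
python3 w.py .6 .275 .045 84; python3 pk.py
```

```text
(array([ 0.41,  0.25, 13.75]), np.float64(-0.001), 'toolx yaw', np.float64(84.0))
17.45 [0.5972 0.2714 0.1825] [-0.4 -1.  -0.3] 0.018
pink [{'px': (280, 258), 'c': (703, 262), 'L': 280, 'W': 46, 'yaw': -6}]
```

Request:
move_arm:
  deltas:
    - [1, [0.3, 0.2, 4], 0]
    - [1, [0.3, 0.2, 8], 0]
    - [1, [0.3, 0.2, 11], 0]
    - [1, [0.3, 0.2, 13], 0]
    - [1, [0.3, 0.2, 13.7], 0]
    - [1, [0.3, 0.2, 13.7], 0]
    - [3.5, [0.3, 0.2, 13.7], 0]
    - [4, [0.3, 0.2, 13.7], 0]
    - [4, [0.3, 0.2, 12], 0]
    - [4, [0.3, 0.2, 8], 0]
    - [4, [0.3, 0.2, 3], 0]
    - [4, [0.3, 0.2, -1], 0]

```text
time: 18.7
tcp_pos: [0.6005, 0.2757, 0.1973]
tool_rot: [2.334, 2.101, 0.007]
ft_force: [1.0, 0.6, 0.3]
finger_gap: 0.0397
```

```bash
python3 look.py; python3 w.py .54 -.325 .13 76
```

```text
pink [{'px': (176, 185), 'c': (605, 276), 'L': 123, 'W': 17, 'yaw': -5}, {'px': (420, 248), 'c': (544, -325), 'L': 126, 'W': 20, 'yaw': -14}]
white [{'px': (106, 253), 'c': (482, 469), 'L': 1011, 'W': 328, 'yaw': 25}, {'px': (194, 201), 'c': (590, 233), 'L': 150, 'W': 108, 'yaw': -5}, {'px': (252, 201), 'c': (595, 71), 'L': 131, 'W': 81, 'yaw': 88}, {'px': (184, 226), 'c': (507, 236), 'L': 99, 'W': 4, 'yaw': 88}, {'px': (188, 246), 'c': (461, 218), 'L': 36, 'W': 36, 'yaw': -81}, {'px': (376, 350), 'c': (295, -246), 'L': 181, 'W': 44, 'yaw': 65}, {'px': (34, 389), 'c': (91, 507), 'L': 148, 'W': 87, 'yaw': 11}, {'px': (8, 390), 'c': (71, 563), 'L': 128, 'W': 52, 'yaw': 11}]
(array([-60.6 ,  -0.14,   7.03]), np.float64(0.14), 'toolx yaw', np.float64(84.0))
18.75 [0.6035 0.277  0.2056] [1.1 1.1 5.4] 0.0401
```

Request:
move_arm:
  deltas:
    - [5, [-3, 0, 0], 0]
    - [5, [-8, 0, 0], 0]
    - [5, [-13, 0, 0], 0.02]
    - [5, [-18, 0, 0], 0.04]
    - [5, [-23, 0, 0], 0.06]
    - [5, [-28, 0, 0], 0.08]
    - [5, [-33, 0, 0], 0.1]
    - [5, [-38, 0, 0], 0.12]
    - [5, [-43, 0, 0], 0.14]
    - [5, [-48, 0, 1], 0.14]
    - [5, [-53, 0, 2], 0.14]
    - [5, [-57, 0, 3], 0.14]

```text
time: 19.95
tcp_pos: [0.5402, -0.2946, 0.1642]
tool_rot: [2.474, 1.93, 0.002]
ft_force: [0.4, 0.2, -0.8]
finger_gap: 0.0501
```

Request:
move_arm:
  deltas:
    - [5, [-3.3, 0, 3], 0]
    - [5, [-3.3, 0, 4], 0]
    - [5, [-3.3, 0, 4], 0]
    - [5, [-3.3, 0, 4], 0]

```text
time: 20.35
tcp_pos: [0.5328, -0.323, 0.1238]
tool_rot: [2.474, 1.934, 0.001]
ft_force: [0.1, 0.3, 0.2]
finger_gap: 0.0504
```

```bash
python3 pk.py; python3 w.py .541 -.324 .005 76
```

```text
pink [{'px': (280, 215), 'c': (546, -325), 'L': 126, 'W': 20, 'yaw': -14}]
(array([ 0.08,  0.75, 11.94]), np.float64(0.001), 'toolx yaw', np.float64(76.1))
20.4 [ 0.5333 -0.3228  0.1244] [0.1 0.3 0. ] 0.0498
```

Request:
move_arm:
  deltas:
    - [5, [0.1, 0.8, 4], 0]
    - [5, [0.1, 0.8, 8], 0]
    - [5, [0.1, 0.8, 11], 0]
    - [5, [0.1, 0.8, 11.9], 0]
    - [5, [0.1, 0.8, 11.9], 0]
    - [3, [0.1, 0.8, 11.9], 0]
    - [1, [0.1, 0.8, 11.9], 0]
    - [1, [0.1, 0.8, 11.9], 0]
    - [1, [0.1, 0.8, 11.9], 0]
    - [1, [0.1, 0.8, 11.9], 0]
    - [1, [0.1, 0.8, 11.9], 0]
    - [1, [0.1, 0.8, 11.9], 0]
  grip_force: 60

```text
time: 21.6
tcp_pos: [0.5421, -0.3256, 0.0067]
tool_rot: [2.472, 1.931, 0.004]
ft_force: [-0.7, -0.0, 6.0]
finger_gap: 0.0174
```

Request:
move_arm:
  deltas:
    - [1, [0, 0, -2], 0]
    - [1, [0, 0, -6], 0]
    - [1, [0, 0, -10], 0]
    - [1, [0, 0, -14], 0]
    - [1, [0, 0, -18], 0]
    - [1, [0, 0, -18], 0]

```text
time: 22.2
tcp_pos: [0.5437, -0.3269, 0.1925]
tool_rot: [2.465, 1.925, 0.008]
ft_force: [0.1, -0.6, 0.4]
finger_gap: 0.0174
```

```bash
python3 w.py .598 .222 .185 87.7
```

```text
(array([54.57, -8.05,  0.39]), np.float64(-0.205), 'toolx yaw', np.float64(76.0))
22.2 [ 0.5437 -0.3269  0.1925] [ 0.1 -0.6  0.4] 0.0174
```

Request:
move_arm:
  deltas:
    - [1, [3, -0.4, 0], 0]
    - [1, [7.5, -1.1, 0], -0.03]
    - [1, [12, -1.8, 0], -0.06]
    - [1, [16.5, -2.4, 0], -0.09]
    - [1, [21, -3.1, 0], -0.12]
    - [1, [25.5, -3.8, 0], -0.15]
    - [1, [30, -4.4, 0], -0.18]
    - [1, [34.5, -5.1, 0], -0.2]
    - [1, [39, -5.8, 0], -0.2]
    - [1, [43.5, -6.4, 0], -0.2]
    - [1, [48, -7.1, 0], -0.2]
    - [1, [52, -7.7, 0], -0.2]

```text
time: 23.4
tcp_pos: [0.5913, 0.2008, 0.184]
tool_rot: [2.27, 2.172, 0.001]
ft_force: [1.5, -0.5, -0.3]
finger_gap: 0.0173
```

Request:
move_arm:
  deltas:
    - [1, [2.6, 0, 0], 0]
    - [1, [2.6, 0, 0], 0]
    - [1, [2.6, 0, 0], 0]
    - [1, [2.6, 0, 0], 0]

```text
time: 23.8
tcp_pos: [0.5925, 0.2234, 0.1837]
tool_rot: [2.272, 2.17, -0.001]
ft_force: [0.1, -0.4, -0.3]
finger_gap: 0.0175
```

```bash
python3 w.py .598 .222 .055 87.7; python3 pk.py
```

```text
(array([-0.11,  0.56, 12.87]), np.float64(-0.006), 'toolx yaw', np.float64(87.4))
23.8 [0.5925 0.2234 0.1837] [ 0.1 -0.4 -0.3] 0.0175
pink [{'px': (328, 197), 'c': (606, 276), 'L': 128, 'W': 20, 'yaw': -5}, {'px': (280, 258), 'c': (698, 221), 'L': 283, 'W': 46, 'yaw': -3}]
```

Request:
move_arm:
  deltas:
    - [1, [-0.3, 0.5, 4], 0]
    - [1, [-0.3, 0.5, 8], 0]
    - [1, [-0.3, 0.5, 11], 0]
    - [1, [-0.3, 0.5, 12.8], 0]
    - [1, [-0.3, 0.5, 13.2], 0]
    - [1, [-0.3, 0.5, 13.2], 0]
    - [3.5, [-0.3, 0.5, 13.2], 0]
    - [4, [-0.3, 0.5, 13.2], 0]
    - [4, [-0.3, 0.5, 12], 0]
    - [4, [-0.3, 0.5, 8], 0]
    - [4, [-0.3, 0.5, 3], 0]
    - [4, [-0.3, 0.5, -1], 0]

```text
time: 25.05
tcp_pos: [0.5981, 0.2216, 0.1983]
tool_rot: [2.269, 2.17, 0.006]
ft_force: [1.6, -0.1, 0.8]
finger_gap: 0.0399
```

```bash
python3 - <<'E'
from h import *
c=bot.capture("wrist");im=c["image"];cv2.imwrite("pics/wr6.png",im[...,::-1])
E
python3 pk.py; python3 w.py .5895 .044 .2 -2.3
```

```text
pink [{'px': (268, 181), 'c': (603, 211), 'L': 127, 'W': 16, 'yaw': -7}, {'px': (325, 183), 'c': (607, 277), 'L': 127, 'W': 20, 'yaw': -5}]
(array([-17.93,  -0.41,   0.26]), np.float64(1.566), 'toolx yaw', np.float64(87.4))
25.15 [0.6016 0.223  0.2039] [0.  0.9 0.7] 0.04
```

View pics/wr6.png

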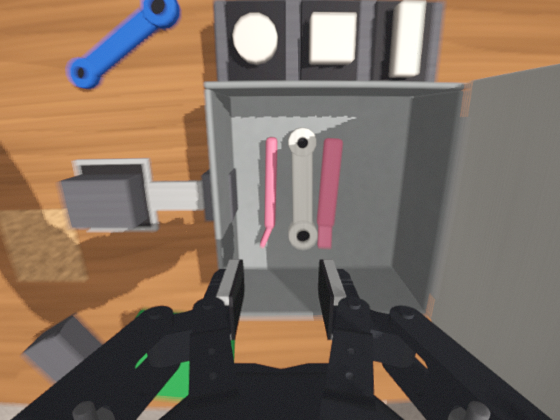

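All three parts lie in the bin: tyre levers at (268,190) and (330,190), crank at (302,190). The block is still on the pad at (105,200). I fetch it back now.

Request:
move_arm:
  deltas:
    - [8.5, [-2, 0, 0], 0.14]
    - [8.5, [-4, -0.1, 0], 0.28]
    - [8.5, [-6, -0.1, 0], 0.42]
    - [8.5, [-8, -0.2, 0], 0.56]
    - [8.5, [-10, -0.2, 0], 0.7]
    - [8.5, [-12, -0.3, 0], 0.84]
    - [8.5, [-14, -0.3, 0], 0.98]
    - [8.5, [-16, -0.4, 0], 1.12]
    - [8.5, [-17.9, -0.4, 0], 1.26]
    - [8.5, [-17.9, -0.4, 0], 1.4]
    - [8.5, [-17.9, -0.4, 0.3], 1.54]
    - [8.5, [-17.9, -0.4, 0.3], 1.57]

```text
time: 26.35
tcp_pos: [0.5853, 0.0424, 0.1912]
tool_rot: [-3.141, 0.072, -0.001]
ft_force: [-0.3, 0.3, 0.8]
finger_gap: 0.0851
```

```bash
python3 - <<'E'
from h import *
c=bot.capture("wrist");im=c["image"];cv2.imwrite("pics/wr7.png",im[...,::-1])
E
python3 w.py .5895 .044 .046 -2.3
```

```text
(array([ 0.4 , -0.16, 14.52]), np.float64(-0.004), 'toolx yaw', np.float64(-2.5))
26.4 [0.5854 0.0426 0.1912] [-0.3 -0.3  0. ] 0.0848
```

View pics/wr7.png

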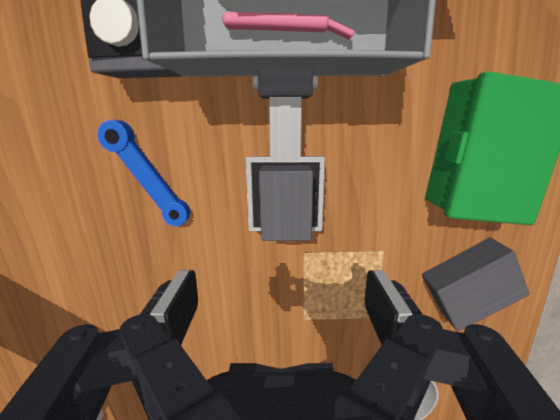

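The block sits flat and centred on the pad, aligned with the jaws, with its top at (287,202).

Request:
move_arm:
  deltas:
    - [8.5, [0.4, -0.1, 4], 0]
    - [8.5, [0.4, -0.1, 8], 0]
    - [8.5, [0.4, -0.1, 11.5], 0]
    - [8.5, [0.4, -0.1, 13.8], 0]
    - [8.5, [0.4, -0.1, 14.4], 0]
    - [8.5, [0.4, -0.1, 14.4], 0]
    - [6, [0.4, -0.1, 14.4], 0]
    - [4, [0.4, -0.1, 14.4], 0]
    - [4, [0.4, -0.1, 14.4], 0]
    - [4, [0.4, -0.1, 14.4], 0]
    - [4, [0.4, -0.1, 14.4], 0]
    - [4, [0.4, -0.1, 14.4], 0]
  grip_force: 90

```text
time: 27.6
tcp_pos: [0.5906, 0.0436, 0.0493]
tool_rot: [-3.14, 0.069, -0.005]
ft_force: [-1.7, -0.7, 7.0]
finger_gap: 0.0479
```

Request:
move_arm:
  deltas:
    - [4, [0, 0, -1], 0]
    - [4, [0, 0, -2.5], 0]
    - [4, [0, 0, -4], 0]
    - [4, [0, 0, -6], 0]
    - [4, [0, 0, -8], 0]
    - [4, [0, 0, -9], 0]
    - [4, [0, 0, -9], 0]

```text
time: 28.3
tcp_pos: [0.5902, 0.0435, 0.1379]
tool_rot: [-3.141, 0.069, -0.003]
ft_force: [0.1, -0.7, -9.5]
finger_gap: 0.0482
```

```bash
python3 w.py .659 -.087 .017 0
```

```text
(array([ 7.43, 12.74, 12.1 ]), np.float64(-0.044), 'toolx yaw', np.float64(-2.5))
28.3 [0.5902 0.0435 0.1379] [ 0.1 -0.7 -9.5] 0.0482
```

Request:
move_arm:
  deltas:
    - [4, [1.5, 2.5, 0], 0]
    - [4, [3.2, 5.5, 0], -0.02]
    - [4, [5, 8.6, 0], -0.04]
    - [4, [6.7, 11.5, 0], -0.04]
    - [4, [7.4, 12.7, 1], -0.04]
    - [4, [7.4, 12.7, 3], -0.04]
    - [4, [7.4, 12.7, 5.5], -0.04]
    - [4, [7.4, 12.7, 8], -0.04]
    - [4, [7.4, 12.7, 10], -0.04]
    - [4, [7.4, 12.7, 11], -0.04]
    - [4, [7.4, 12.7, 11.4], -0.04]
    - [4, [7.4, 12.7, 11.4], -0.04]

```text
time: 29.5
tcp_pos: [0.6576, -0.0865, 0.0223]
tool_rot: [-3.142, 0.006, 0.001]
ft_force: [-0.5, 0.2, -7.8]
finger_gap: 0.0478
```

Request:
move_arm:
  deltas:
    - [4, [0, 0, 0.15], 0]
    - [4, [0, 0, 0.3], 0]
    - [4, [0, 0, 0.45], 0]
    - [4, [0, 0, 0.5], 0]
    - [4, [0, 0, 0.5], 0]

```text
time: 30.0
tcp_pos: [0.6591, -0.0865, 0.0201]
tool_rot: [3.141, -0.006, 0.005]
ft_force: [-3.4, 1.9, 5.2]
finger_gap: 0.0475
```

Contact. I release and rise.

Request:
move_arm:
  deltas:
    - [5.5, [0, 0, -0.1], 0]
    - [6.5, [0, 0, -0.1], 0]
    - [7.5, [0, 0, -0.1], 0]
    - [8.5, [0, 0, -0.1], 0]
    - [8.5, [0, 0, -0.1], 0]
    - [8.5, [0, 0, -2], 0]
    - [8.5, [0, 0, -5], 0]
    - [8.5, [0, 0, -9], 0]
    - [8.5, [0, 0, -13], 0]
    - [8.5, [0, 0, -16], 0]
    - [8.5, [0, 0, -16], 0]

```text
time: 31.1
tcp_pos: [0.6611, -0.0871, 0.1842]
tool_rot: [3.14, -0.006, 0.018]
ft_force: [0.2, 0.3, 0.3]
finger_gap: 0.0854
```

```bash
python3 - <<'E'
from h import *
c=bot.capture("wrist");im=c["image"]
s=bot.capture("scene")["image"];cv2.imwrite("pics/both.png",np.hstack([cv2.resize(im,(400,300)),cv2.resize(s,(400,300))])[...,::-1])
E
python3 w.py .455 .207 .12 87.7; python3 -c "
from rig import bot;print(bot.get_state()['joint_pos'])"
```

```text
(array([-20.47, -29.3 ,   5.81]), np.float64(-1.535), 'toolx yaw', np.float64(-0.2))
31.2 [ 0.6584 -0.0868  0.1787] [ 0.2  0.2 -0.7] 0.085
[-1.31020061e-01  5.96678192e-01  4.08914405e-01  1.38079091e+00
 -2.15576421e-05  1.44383381e+00]
```

View pics/both.png

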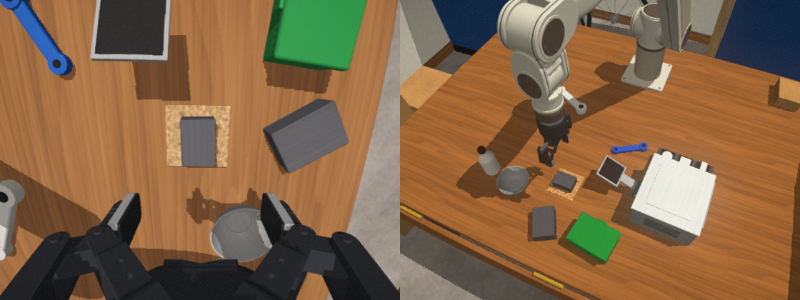

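The block is flat on the mat and the lid is shut. Next are the keys, with the fingers shut.

Request:
move_arm:
  deltas:
    - [0, [-2.2, -3.3, 0], 0]
    - [0, [-4.5, -6.6, 0], 0]
    - [0, [-6.8, -9.8, 0], 0]
    - [0, [-9, -13, 0], 0]
    - [0, [-11.3, -16.3, 0], 0]
    - [0, [-13.5, -19.6, 0], 0]
    - [0, [-15.8, -22.9, 0], 0]
    - [0, [-18, -26.2, 0], 0]
    - [0, [-20.3, -29.4, 2], 0]
    - [0, [-20.3, -29.4, 5], 0]
    - [0, [-20.3, -29.4, 7], 0]
    - [0, [-20.3, -29.4, 7], 0]

```text
time: 32.4
tcp_pos: [0.452, 0.2069, 0.1032]
tool_rot: [3.137, -0.005, -0.014]
ft_force: [-0.6, 0.2, -0.0]
finger_gap: 0.0
```

```bash
python3 w.py .455 .207 .061
```

```text
(array([ 0.34, -0.03,  4.22]), None, 'toolx yaw', np.float64(-0.2))
32.4 [0.452  0.2069 0.1032] [-0.6  0.2 -0. ] 0.0
```

Request:
move_arm:
  deltas:
    - [0, [0.2, 0, 2], 0]
    - [0, [0.2, 0, 3.3], 0]
    - [0, [0.2, 0, 3.8], 0]
    - [0, [0.2, 0, 4.2], 0]
    - [0, [0.2, 0, 4.3], 0]
    - [0, [0.2, 0, 4.3], 0]
    - [0, [0.2, 0, 4.3], 0]

```text
time: 33.1
tcp_pos: [0.4583, 0.2081, 0.0654]
tool_rot: [-3.141, 0.007, -0.001]
ft_force: [-1.4, -2.1, 2.8]
finger_gap: -0.0001
```

Request:
move_arm:
  deltas:
    - [0, [0, 0, 0.2], 0]
    - [0, [0, 0, 0.4], 0]
    - [0, [0, 0, 0.5], 0]
    - [0, [0, 0, 0.5], 0]

```text
time: 33.5
tcp_pos: [0.4587, 0.2083, 0.0626]
tool_rot: [-3.141, 0.006, -0.004]
ft_force: [-6.3, -4.3, 22.6]
finger_gap: 0.0001
```

The round key is bottomed (22 N). Next is the square key.

Request:
move_arm:
  deltas:
    - [0, [0, 0, -1], 0]
    - [0, [0, 0, -3], 0]
    - [0, [0, 0, -4], 0]
    - [0, [0, -2.5, -4], 0]
    - [0, [0, -5, -4], 0]
    - [0, [-0.1, -6.2, -4], 0]
    - [0, [-0.1, -6.2, -4], 0]
    - [0, [-0.1, -6.2, -4], 0]

```text
time: 34.3
tcp_pos: [0.4569, 0.2697, 0.0992]
tool_rot: [3.141, -0.005, -0.001]
ft_force: [-0.8, -0.6, 0.5]
finger_gap: 0.0
```

```bash
python3 w.py .457 .270 .063
```

```text
(array([ 0.01, -0.03,  3.62]), None, 'toolx yaw', np.float64(-0.2))
34.3 [0.4569 0.2697 0.0992] [-0.8 -0.6  0.5] 0.0
```

Request:
move_arm:
  deltas:
    - [0, [0, 0, 2], 0]
    - [0, [0, 0, 2.8], 0]
    - [0, [0, 0, 3.3], 0]
    - [0, [0, 0, 3.7], 0]
    - [0, [0, 0, 4.0], 0]
    - [0, [0, 0, 4.0], 0]
    - [0, [0, 0, 4.0], 0]

```text
time: 35.0
tcp_pos: [0.4567, 0.2689, 0.0627]
tool_rot: [3.14, -0.007, 0.0]
ft_force: [-8.3, -6.3, 19.9]
finger_gap: -0.0
```

The square key is bottomed. Next is the bar key.

Request:
move_arm:
  deltas:
    - [0, [0, 0, -1], 0]
    - [0, [0, 0, -3], 0]
    - [0, [0, 0, -4], 0]
    - [0, [0, -2.5, -4], 0]
    - [0, [0.1, -5, -4], 0]
    - [0, [0.2, -6.4, -4], 0]
    - [0, [0.2, -6.4, -4], 0]
    - [0, [0.2, -6.4, -4], 0]
    - [0, [0.2, -6.4, -2], 0]
    - [0, [0.2, -6.4, -1], 0]
    - [0, [0.2, -6.4, 0], 0]
    - [0, [0.2, -6.4, 0], 0]

```text
time: 36.2
tcp_pos: [0.459, 0.3327, 0.0627]
tool_rot: [3.141, -0.008, -0.0]
ft_force: [-6.9, -6.3, 18.7]
finger_gap: -0.0005
```

Request:
move_arm:
  deltas:
    - [0, [0, 0, -2], 0]
    - [0, [0, 0, -6], 0]
    - [0, [0, 0, -10], 0]
    - [0, [1.5, 3.5, -12], 0]
    - [0, [3.5, 7.5, -12], 0]
    - [0, [5.5, 12, -12], 0]
    - [0, [7.5, 16.5, -12], 0]
    - [0, [9.5, 20.5, -12], 0]
    - [0, [11.5, 24.5, -12], 0]
    - [0, [13, 28.5, -12], 0]
    - [0, [13, 28.5, -10], 0]
    - [0, [13, 28.5, -8], 0]

```text
time: 37.4
tcp_pos: [0.5891, 0.046, 0.1395]
tool_rot: [-3.141, 0.013, -0.002]
ft_force: [-0.3, -0.4, -1.1]
finger_gap: 0.0001
```

```bash
python3 w.py .5895 .044 .034 0;python3 look.py>/dev/null; python3 - <<'E'
from h import *
c=bot.capture("top");print([b for b in blobs(c,(lambda H,S,V:(S<60)&(V>120))(*cv2.split(cv2.cvtColor(c["image"],cv2.COLOR_RGB2HSV))),.069) if 120<b["px"][0]<200 and b["px"][1]>195])
E
```

```text
(array([ 0.03,  0.2 , 10.55]), np.float64(-0.008), 'toolx yaw', np.float64(-0.5))
37.4 [0.5891 0.046  0.1395] [-0.3 -0.4 -1.1] 0.0001
[{'px': (134, 235), 'c': (460, 333), 'L': 55, 'W': 20, 'yaw': -3}, {'px': (161, 241), 'c': (457, 270), 'L': 36, 'W': 35, 'yaw': 88}, {'px': (188, 246), 'c': (455, 208), 'L': 34, 'W': 32, 'yaw': 9}, {'px': (124, 396), 'c': (115, 282), 'L': 111, 'W': 76, 'yaw': -2}]
```

Request:
move_arm:
  deltas:
    - [0, [0, 0.2, 3], 0]
    - [0, [0, 0.2, 5], 0]
    - [0, [0, 0.2, 6], 0]
    - [0, [0, 0.2, 7], 0]
    - [0, [0, 0.2, 8], 0]
    - [0, [0, 0.2, 9], 0]
    - [0, [0, 0.2, 9.8], 0]
    - [0, [0, 0.2, 10.4], 0]
    - [0, [0, 0.2, 10.7], 0]
    - [0, [0, 0.2, 10.9], 0]
    - [0, [0, 0.2, 10.9], 0]

```text
time: 38.6
tcp_pos: [0.5902, 0.0454, 0.0331]
tool_rot: [3.139, -0.007, 0.007]
ft_force: [-0.2, -4.7, 5.4]
finger_gap: 0.0002
```

Request:
move_arm:
  deltas:
    - [0, [0, 0, 0.2], 0]
    - [0, [0, 0, 0.3], 0]
    - [0, [0, 0, 0.3], 0]
    - [0, [0, 0, 0.3], 0]
    - [0, [0, 0, 0.3], 0]
    - [0, [0, 0, 0.3], 0]
    - [0, [0, 0, 0.3], 0]
    - [0, [0, 0, 0.3], 0]
    - [0, [0, 0, 0.3], 0]
    - [0, [0, 0, 0.3], 0]
    - [0, [0, 0, 0.3], 0]
    - [0, [0, 0, 0.3], 0]

```text
time: 39.8
tcp_pos: [0.5904, 0.0454, 0.0328]
tool_rot: [3.139, -0.007, 0.009]
ft_force: [-5.7, -5.1, 20.7]
finger_gap: 0.0001
```

```bash
python3 - <<'E'
from h import *
c=bot.capture("top");print(dep(c,[(175,180),(150,180),(110,150),(120,110)]).round(3))
c=bot.capture("scene")
cv2.imwrite("pics/sc2.png",c["image"][...,::-1])
E
```

```text
[[0.614 0.281 0.019]
 [0.608 0.346 0.005]
 [0.594 0.355 0.268]
 [0.674 0.35  0.279]]
```

View pics/sc2.png

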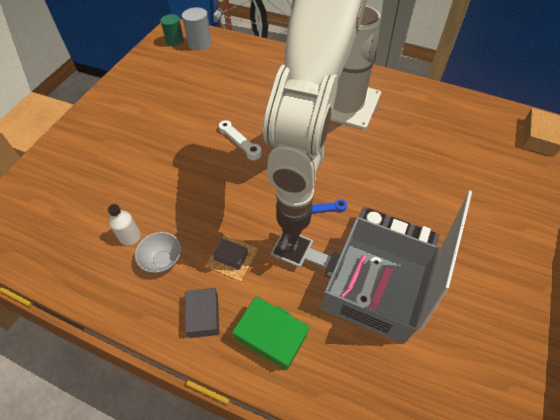

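The lid stands upright at (450,260), the parts are in the bin at (370,280), and the block is on its mat at (231,251). I hold for about two more seconds, then rise.

Request:
move_arm:
  deltas:
    - [0, [0, 0, 0], 0]
    - [0, [0, 0, 0], 0]
    - [0, [0, 0, 0], 0]
    - [0, [0, 0, 0], 0]
    - [0, [0, 0, 0], 0]
    - [0, [0, 0, 0], 0]
    - [0, [0, 0, 0], 0]
    - [0, [0, 0, 0], 0]
    - [0, [0, 0, 0], 0]
    - [0, [0, 0, 0], 0]
    - [0, [0, 0, 0], 0]
    - [0, [0, 0, 0], 0]

```text
time: 41.1
tcp_pos: [0.5903, 0.0454, 0.0328]
tool_rot: [3.139, -0.007, 0.009]
ft_force: [-5.3, -5.6, 19.9]
finger_gap: 0.0002
```

Request:
move_arm:
  deltas:
    - [0, [0, 0, 0], 0]
    - [0, [0, 0, 0], 0]
    - [0, [0, 0, 0], 0]
    - [0, [0, 0, 0], 0]
    - [0, [0, 0, -2], 0]
    - [0, [0, 0, -5], 0]
    - [0, [0, 0, -9], 0]
    - [0, [0, 0, -13], 0]
    - [0, [0, 0, -17], 0]
    - [0, [0, 0, -20], 0]
    - [0, [0, 0, -20], 0]
    - [0, [0, 0, -20], 0]

```text
time: 42.3
tcp_pos: [0.5888, 0.047, 0.2291]
tool_rot: [-3.141, 0.006, -0.004]
ft_force: [0.9, -0.4, -1.1]
finger_gap: -0.0001
```

Request:
move_arm:
  deltas:
    - [0, [0, 0, 0], 0]
    - [0, [0, 0, 0], 0]
    - [0, [0, 0, 0], 0]
    - [0, [0, 0, 0], 0]
    - [0, [0, 0, 0], 0]
    - [0, [0, 0, 0], 0]
    - [0, [0, 0, 0], 0]
    - [0, [0, 0, 0], 0]
    - [0, [0, 0, 0], 0]
    - [0, [0, 0, 0], 0]
    - [0, [0, 0, 0], 0]
    - [0, [0, 0, 0], 0]

```text
time: 43.5
tcp_pos: [0.5884, 0.0466, 0.2278]
tool_rot: [-3.142, 0.006, -0.0]
ft_force: [-0.3, -0.7, -0.4]
finger_gap: 0.0003
```

```bash
python3 - <<'E'
from h import *
c=bot.capture("top");print(dep(c,[(175,180),(150,180),(140,140)]).round(3));c=bot.capture("scene")
cv2.imwrite("pics/sc3.png",c["image"][...,::-1]);s=bot.get_state();print(s["time"],s["tcp_pos"],s["ft_force"])
E
```

```text
[[0.592 0.258 0.11 ]
 [0.584 0.313 0.11 ]
 [0.673 0.356 0.111]]
43.6 [0.58838593 0.04663995 0.22772502] [ 0.26411236  0.33338398 -0.78960241]
```

View pics/sc3.png

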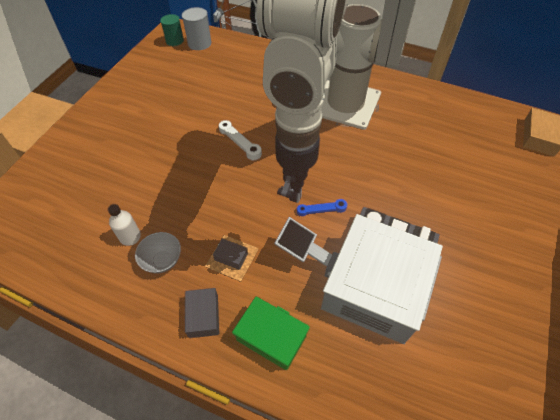

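The lid is shut level (z = 0.11 m at three points), the lever is up, the block is on its mat, the keys are up and the arm is clear. I hand in.

```bash
python3 -c "
from rig import bot;print(bot.hand_in())"
```

```text
the job is handed in; nothing more can be done
None
```

I completed every step in order and handed the job in at about 44 s; no verdict was reported.

- **Parts:** Three were present: the crank and both pink tyre levers. With the block on the pad holding the lid up, I put all three in the bin, then set the block back on its mat and the lid shut.
- **Keys:** I pressed round, square, then bar, each to its stop at about 19–23 N. My first push on the round key stopped part way (2.8 N), so I pushed on to the stop without lifting.
- **Lever:** I held it down with the shut fingers. The lid stood upright for nearly 3 s, and I then let go.
- **Last checks:** In the final images and depth readings the lid is shut and level (0.110–0.111 m at three points), and the block is flat on its mat. The keys are up, the bowl, green box and bottle look unmoved, and the arm is clear with about zero force.
- **Problems:** No check failed or disagreed. I saw no slip of the grip and no part knocked aside.

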